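Find the rocking paint-tub lid and press it home

ROBOT

A 7-joint arm with a two-finger parallel gripper is mounted at the origin on the work surface. World frame = base frame: x ahead of the robot, y to its left, z up, the work surface at z = 0. Lengths are in mm, angles in rad, forces in N, time in s.
With the tool pointing down it reaches from about 400 to 875 mm from the base axis. Payload 4.4 kg.
Tool frame: the origin (TCP) lies at the very end of the fingers, on their centre line; the grasp point (between the pads) lies 19 mm behind it; x points along the fingers, y is the direction in which the jaws open and shut, and the axes are right-handed (so a half turn about x gives the same grasp; the last joint's range is limited). The gripper opens to 85 mm and grips with 20 to 120 N. Pads are 22 mm wide; open, the fingers measure 114 mm over their backs; the gripper's body (76 mm by 85 mm) begins 54 mm behind the grasp point. The pads swing forward as they close: fully open they stand 13 mm farther back than shut.
Start: joints at [1.178, 0.628, 0.038, 1.517, -0.027, 0.996, -0.02], TCP at [208.687, -615.603, 231.313] pointing down, gripper open.
Joint ranges: [-3.06, 3.06], [-0.37, 2.12], [-1.25, 1.32], [0.18, 2.47], [-1.1, 4.24], [0.23, 1.98], [-2.94, 2.94]. Speed limits (rad/s): [2.57, 2.57, 3.14, 3.14, 3.14, 3.14, 3.14].

INTERFACE

Orientations are given as [roll, pitch, yaw] about the fixed x, y, z axes, in that order (R = Rz(yaw) Ry(pitch) Rx(roll)).
In Python, from cell import readout, cams, order gives the robot as it stands. The module is installed in compiled form; this text tells all that it offers.
- The arm moves only by the shell command python3 -m creep 'ROWS'. ROWS is JSON, a list of rows, each a list of 3 entries, a list of its own where there are three numbers: the shift along the tool's x, y, z in units of 10 cm (1.0 is 10 cm), then the turn about the tool's x in units of pi/4 rad (1.0 is pi/4 rad), then the closure, from 0 (fully open) to 1 (shut). In form: [[[x, y, z], spin, gripper], ...]. A call has 1 to 20 rows; each row is the pose to reach, as a shift and turn from the pose commanded when the call began, along the tool's axes at that moment; what a row does not reach only later rows make up. A row lasts 1/10 s, in which the tool goes at most 50 mm and 8.59 degrees, less where a joint would pass 70% of its speed; a pose out of reach is approached as far as the arm can. A call with a number of a shift or a turn outside -1 to 1 is refused whole. A call with a gripper value outside its range is refused whole. The fingers move at their own pace and stop on an object; the grip force is fixed at half the most. Time passes only in rows, so rows that repeat a pose let the fingers close. It gives the time, the measured TCP pose, the force and the opening at its end, in the units of the state.
- readout.read_state(): the state, without advancing time (a new reading comes with each control period).
- cams.get_image(name): name is "scene" or "top"; returns the picture (384x512x3 uint8, blue, green, red); there is no depth.
- cams.get_calibration(name): a dict with "fx", "fy", "cx", "cy" (pixels), "R" (3x3) and "t" (3): a world point X has camera coordinates R X + t. Camera axes: x right, y down, z forward; pixel columns grow to the right and rows downward; lengths in mm; the calibration is good to about 2 mm. A picture is of the moment at which its call begins. get_calibration takes no time and is no camera call.
- order.finish_job(): hands the job in, once; it reports no verdict.
The state is a dict: "clock": time; "qpos": joint angles; "qd": joint speeds; "tau": joint torques, N m; "eef_pos": TCP position; "tool_rot": TCP orientation; "force": force on the tool from outside, world axes, zero at the start; "torque": the same for the moment, N m; "width": finger opening in mm.
Only numpy, scipy, OpenCV 4.12 (cv2) and the standard library are available. Lean on these libraries where they do the work, as an engineer would, in place of code of your own. Each camera call takes 0.05 s, during which the arm holds its last target.

TASK

One of the five paint tubs in the rack has a lid that is not home: it rocks when you press near its edge. Feel for it with slow, light fingertip presses, since the thin lids that are already home would split if leaned on, and then press that one lid down in the middle until it is level and fully home. Nothing is to be lifted, and the other things on the table stay where they are.

Things in the scene. Friction and masses are not known exactly. Their poses are not given: they have to be found in the camera images.
- rack: Low plywood rack, fixed, 112 mm deep (its x), 538 mm long (its y), side walls 48 mm high, ends 58 mm; origin: centre of its underside, on the table. Five identical paint tubs stand fast in it in one row along y, 98 mm from centre to centre; all hold the same orange paint. Four lids are home, one is not; which place that is changes.
- place1 (a point): Tub place 1 of 5, at the rack's -y end: point on the tub's axis 99.5 mm above the table, about at the lid's top; x and y as the rack's. All lids look alike: white plastic, 84 mm across the ribbed skirt, with a flat raised crown 76 mm across, 8 mm above the skirt. Press on the crown.
- place2 (a point): Tub place 2 (as place1). Dried paint under the tubs makes the crown of a lid that is home lie anywhere from 96 to 103 mm above the table; the lid that is not home stands 6 to 7 mm higher on its tub than it should, so height alone tells little.
- place3 (a point): Tub place 3, the middle one (as place1). A lid that is home does not move or tilt, but its thin crown yields like a spring, 1 mm per 2.2 N, and comes back. It would split when pressed above 15 N, 6.8 mm in. The crown of the lid that is not home yields likewise.
- place4 (a point): Tub place 4 (as place1).
- place5 (a point): Tub place 5, at the rack's +y end (as place1).
- lid_lift (a joint): Height (m) of the centre of the lid that is not home above its home position; 0 is home, starts 0.006 to 0.007. Does not tell which tub. Tight dry fit: sinks only under some 16 N straight down on the centre of the crown (about a fifth more at 6 mm off-centre; hardly at all near the edge), stays where it is left, levels as it sinks, stops hard at home. Pulled up, it rises.
- lid_rock_a (a joint): Tilt (rad, 0 is level, starts within 0.03) of the lid that is not home, about one horizontal axis of its tub; tubs stand turned any way. Does not tell which tub. The lid pivots at its centre whichever side is pressed: about 1 N at 25 mm from the centre sinks that side, raises the other, until the tub's rim stops it about 0.17 from level (4 mm down there). Stays as left.
- lid_rock_b (a joint): Tilt (rad, 0 is level, starts within 0.03) of the lid that is not home, about the other, perpendicular horizontal axis of its tub; tubs stand turned any way. Does not tell which tub. The lid pivots at its centre whichever side is pressed: about 1 N at 25 mm from the centre sinks that side, raises the other, until the tub's rim stops it about 0.17 from level (4 mm down there). Stays as left.
- crown_a (a joint): Dip (m) of the crown of one of the four lids that are home: 0 untouched, 0.001 per 2.2 N of press, must stay below 0.0068. Springs back. Does not tell which place it is in.
- crown_b (a joint): Dip (m) of the crown of one of the four lids that are home: 0 untouched, 0.001 per 2.2 N of press, must stay below 0.0068. Springs back. Does not tell which place it is in.
- crown_d (a joint): Dip (m) of the crown of one of the four lids that are home: 0 untouched, 0.001 per 2.2 N of press, must stay below 0.0068. Springs back. Does not tell which place it is in.
- crown_e (a joint): Dip (m) of the crown of one of the four lids that are home: 0 untouched, 0.001 per 2.2 N of press, must stay below 0.0068. Springs back. Does not tell which place it is in.
- ink_bottle: Bystander: small upright blue bottle with black cap, 44 mm across, 115 mm tall, loose, on the robot's side of the rack. Origin at the centre of its base.
- water_cup: Bystander: clear plastic cup, 72 mm across, 85 mm tall, loose, just beyond the rack. Origin at the centre of its base.
- glue_stick: Bystander: upright yellow glue stick with red cap, 27 mm across, 94 mm tall, loose, just beyond the rack. Origin at the centre of its base.
- brayer: Bystander: ink roller lying at the right, black roller 33 mm thick and 90 mm wide, wooden handle along its own -x, 210 mm long overall, loose. Origin on the table between handle and roller.
- brush_pot: Bystander: steel pot with brushes, 80 mm across, 170 mm tall with the brushes, loose, at the left. Origin at the centre of its base.
- brush: Bystander: paint brush lying on the orange painting at the left, loose. Origin under its middle.

How it is judged (in metres and radians):
At the end, for the whole second after the job is handed in: The lid that rocked is fully home: less than 1.5 mm above its home position and level within 0.03 rad (value of joint lid_lift below 0.0015 m and value of joint lid_rock_a between -0.03 and 0.03 rad and value of joint lid_rock_b between -0.03 and 0.03 rad); the robot touches nothing.
It fails at once if a lid that was already home is split by pressing it harder than 15 N (crown dips over 6.8 mm) (value of joint any of crown_a, crown_b, crown_d, crown_e above 0.0068 m).
It fails at once if the loose lid is lifted (more than 10 mm above its home position) (value of joint lid_lift above 0.01 m).
It fails at once if a bystander is moved by more than 15 mm (distance of any of ink_bottle, water_cup, glue_stick, brayer, brush_pot, brush from where it was at the start of the episode above 0.015 m).
It also fails if it takes over 51 s, if anything falls off the work surface, if the arm or the gripper's body presses on something with over 40 N, if the wrist force passes 120 N, or if a joint passes its speed limit or range.

## Working session

There is one attempt and no reset: what is moved stays moved. The work goes in short steps, Python scripts to look and compute and a shell command to move; the robot and the scene stay as the last step left them, time stands still between calls to the robot, and variables do not carry over. Pictures are saved under pics/ and viewed, and the job is handed in when it is done.

```bash
mkdir -p pics; python3 - <<'E'
from cell import readout,cams
import cv2
s=readout.read_state();print({k:v for k,v in s.items()})
for n in("scene","top"):
    cv2.imwrite(f"pics/{n}0.png",cams.get_image(n)); print(n,cams.get_calibration(n))
E
```

```text
{'clock': 0.0, 'qpos': array([ 1.17818081,  0.62939475,  0.03846419,  1.51837084, -0.02700393,
        0.99631281, -0.02000207]), 'qd': array([-0.00016445, -0.00052528, -0.00146936, -0.00102923,  0.00049723,
       -0.00010646,  0.00131965]), 'tau': array([-6.21977542e-04, -5.63397539e+01,  1.22613888e+00, -1.93443060e+01,
        1.11515075e-02,  1.06868026e-02,  2.79080047e-05]), 'eef_pos': array([ 208.47986152, -614.98667092,  230.35709629]), 'tool_rot': array([-1.55121823,  1.56882929,  1.91716769]), 'force': array([-0.73483171,  0.53244672, -0.02179654]), 'torque': array([-0.02662573, -0.03971571, -0.0158789 ]), 'width': 85.31040894740133}
scene {'fx': 446.31051100783054, 'fy': 446.31051100783054, 'cx': 245.05294981856173, 'cy': 195.02533945587646, 'R': array([[ 0.71238546,  0.70176517,  0.00570896],
       [ 0.44438519, -0.44478435, -0.77761731],
       [-0.54316549,  0.55650025, -0.62871195]]), 't': array([-432.48517868, -135.12080768, 1730.29774892])}
top {'fx': 444.0619725844031, 'fy': 444.0619725844031, 'cx': 252.4674056308813, 'cy': 190.08520440207008, 'R': array([[-0.00201067, -0.99998672, -0.00474573],
       [-0.9822008 ,  0.00286623, -0.18781208],
       [ 0.18782319,  0.00428363, -0.98219351]]), 't': array([  81.30156023,  542.995997  , 1723.183206  ])}
```

View pics/scene0.png

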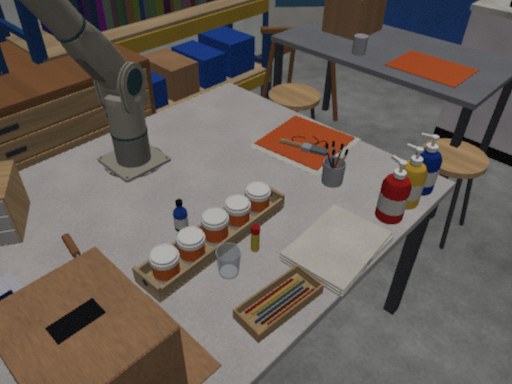

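View pics/top0.png

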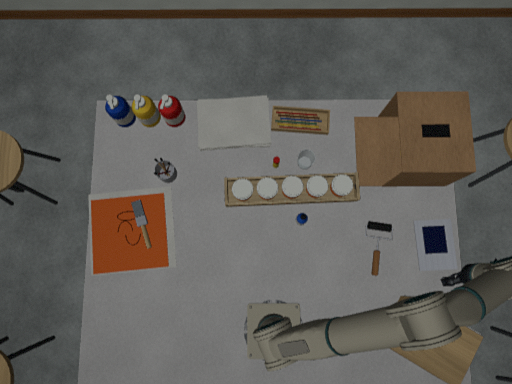

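The top view shows the five white lids in a row at pixel row ~186, columns 242 to 343 (place 1 is on the right). The ink bottle is at (302,218), the cup at (305,160), the glue stick at (276,162) and the brayer at (378,240).

```bash
cat > h.py <<'E'
import numpy as np,cv2
from cell import readout,cams
from scipy.spatial.transform import Rotation as Ro
def ray(n,u,v,z):
    c=cams.get_calibration(n);R=np.array(c["R"]);t=np.array(c["t"])
    d=R.T@np.array([(u-c["cx"])/c["fx"],(v-c["cy"])/c["fy"],1]);o=-R.T@t
    return o+d*(z-o[2])/d[2]
def tool():
    s=readout.read_state();return s,Ro.from_euler("xyz",s["tool_rot"]).as_matrix()
def to(p):
    s,R=tool();return R.T@(np.array(p)-s["eef_pos"])/100
E
python3 - <<'E'
from h import *
img=cv2.imread("pics/top0.png");m=((img.min(2)>165)).astype(np.uint8)
m[:170]=0;m[205:]=0;m[:,:225]=0;m[:,360:]=0
n,l,st,ce=cv2.connectedComponentsWithStats(m)
for i in range(1,n):
    if st[i,4]>60: print(st[i],ce[i],ray("top",*ce[i],99).round(1))
s,R=tool();print(R.round(3))
cv2.imwrite("pics/crop.png",cv2.resize(img[160:230,215:370],None,fx=5,fy=5,interpolation=2))
im=cv2.imread("pics/scene0.png");cv2.imwrite("pics/crop2.png",cv2.resize(im[170:290,135:295],None,fx=5,fy=5,interpolation=2))
E
```

```text
[[-0.001  0.321 -0.947]
 [ 0.002 -0.947 -0.321]
 [-1.    -0.002  0.   ]]
```

View pics/crop.png

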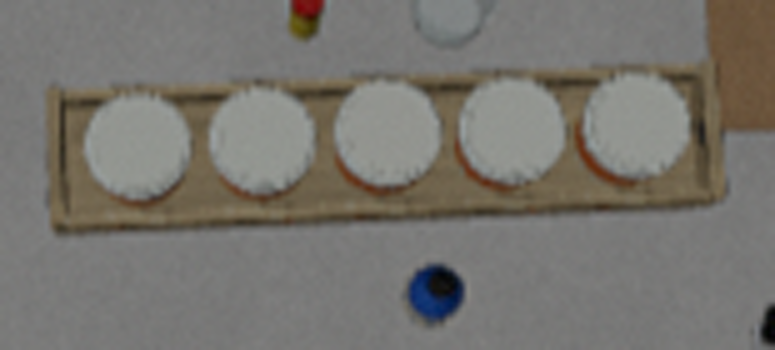

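View pics/crop2.png

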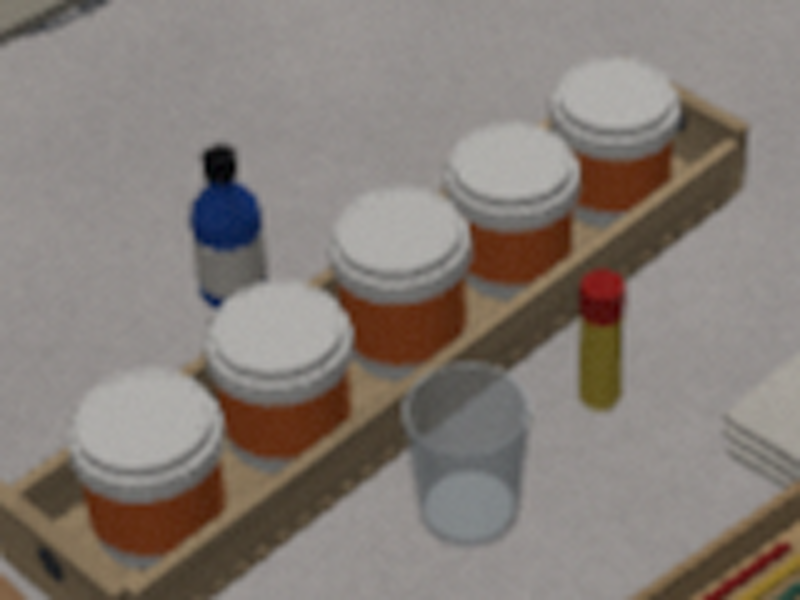

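The crops show five similar lids. In the top crop their centres are at about (138,148), (262,140), (387,133), (512,131) and (637,126), and the rack is slightly yawed. Next I'll mask them for positions.

```bash
python3 - <<'E'
from h import *
img=cv2.imread("pics/top0.png");print(img[186,292],img[186,240])
for th in (135,145):
    m=((img.min(2)>th)).astype(np.uint8)
    m[:170]=0;m[205:]=0;m[:,:225]=0;m[:,360:]=0
    n,l,st,ce=cv2.connectedComponentsWithStats(m)
    P=[]
    for i in range(1,n):
        if st[i,4]>60:
            p=ray("top",*(st[i,:2]+(st[i,2:4]-1)/2),95);q=ray("top",*ce[i],97)
            print(st[i],ce[i].round(1),p.round(1),q.round(1));P.append(q)
    P=np.array(sorted(P,key=lambda p:p[1]))
    if len(P)==5:
        c=P.mean(0);a=np.polyfit(P[:,1],P[:,0],1);d=np.array([a[0],1]);d/=np.linalg.norm(d)
        print(c,np.arctan(a[0]))
        for k in range(5):
            w=c[:2]+d*98*(k-2);print("place",k+1,w.round(1),to([*w,150]).round(3))
E
```

```text
[144 149 147] [144 148 147]
[332 175  21  19 288] [342.2 184.2] [ 558.1 -269.8   95. ] [ 556.9 -270.    97. ]
[282 177  21  19 302] [292.  185.7] [550.7 -74.5  95. ] [551.4 -74.2  97. ]
[307 176  21  19 297] [317.1 185.2] [ 554.4 -172.1   95. ] [ 553.1 -172.1   97. ]
[232 179  21  19 288] [241.7 188.1] [543.3 120.6  95. ] [542.5 121.7  97. ]
[257 178  20  19 286] [266.8 187. ] [547.  25.  95.] [546.7  23.8  97. ]
[550.12313383 -74.14654265  97.        ] -0.03596918898010374
place 1 [ 557.2 -270. ] [ 0.808 -2.147 -4.41 ]
place 2 [ 553.6 -172.1] [ 0.81  -3.086 -4.691]
place 3 [550.1 -74.1] [ 0.812 -4.025 -4.972]
place 4 [546.6  23.8] [ 0.813 -4.964 -5.253]
place 5 [543.1 121.7] [ 0.815 -5.902 -5.534]
```

```bash
python3 -m creep '[[[0,-0.215,-0.44],0,1],[[0,-0.43,-0.88],0,1],[[0,-0.43,-0.88],0,1]]'; python3 -m creep '[[[0,-0.215,-0.44],0,1],[[0,-0.43,-0.88],0,1]]';python3 -m creep '[[[0,-0.215,-0.44],0,1],[[0,-0.43,-0.88],0,1]]'; python3 -m creep '[[[0,-0.215,-0.44],0,1],[[0,-0.43,-0.88],0,1],[[0,-0.43,-0.88],0.19,1],[[0,-0.43,-0.88],0.37,1],[[0,-0.43,-0.88],0.37,1]]'
python3 - <<'E'
from h import *
s,R=tool();print(s["clock"],s["force"],R.round(3),to([557.2,-270,125]).round(3))
for k,(u,v) in enumerate([(147,424),(280,328),(400,232),(512,163),(616,97)]):
  print(k+1,ray("scene",135+u/5,170+v/5,100).round(1))
E
```

```text
clock: 0.4
eef_pos: [286.1, -540.0, 230.8]
tool_rot: [-2.562, 1.563, 0.918]
force: [1.1, -0.3, -0.5]
width: 43.9
clock: 0.6
eef_pos: [347.3, -477.6, 230.9]
tool_rot: [-0.134, 1.57, -2.952]
force: [1.2, 0.0, -0.8]
width: 12.3
clock: 0.8
eef_pos: [418.3, -407.2, 231.1]
tool_rot: [-1.241, 1.57, 2.227]
force: [0.4, -0.1, 0.3]
width: -0.3
clock: 1.3
eef_pos: [486.9, -339.2, 230.9]
tool_rot: [-0.058, 1.57, 3.121]
force: [-0.3, -0.9, 0.1]
width: -0.1
1.3 [-0.3170376  -0.94589837  0.06264962] [[-0.001  0.037 -0.999]
 [ 0.    -0.999 -0.037]
 [-1.    -0.     0.001]] [ 1.058 -0.665 -0.729]
1 [ 569.3 -273.1  100. ]
2 [ 563.1 -174.4  100. ]
3 [550.9 -71.3 100. ]
4 [552.6  20.8 100. ]
5 [552.9 114.3 100. ]
```

```bash
python3 -m creep '[[[0,-0.33,-0.24],0,1],[[0.2,-0.665,-0.48],0,1],[[0.6,-0.665,-0.48],0,1],[[1,-0.665,-0.48],0,1],[[1,-0.665,-0.48],0,1],[[1,-0.665,-0.48],0,1]]'
python3 - <<'E'
from h import *
print(to([557.2,-270,115]).round(3),readout.read_state()["force"])
E
```

```text
clock: 1.9
eef_pos: [532.0, -272.1, 131.4]
tool_rot: [-0.338, 1.57, 2.84]
force: [-0.1, 0.1, 0.7]
width: -0.4
[ 0.164 -0.012 -0.253] [-0.0925227   0.05232898  0.68532307]
```

```bash
python3 -m creep '[[[0.08,0,0],0,1],[[0.16,0,0],0,1],[[0.18,0,0],0,1],[[0.2,0,0],0,1],[[0.22,0,0],0,1],[[0.24,0,0],0,1],[[0.26,0,0],0,1],[[0.27,0,0],0,1],[[0.27,0,0],0,1],[[0.27,0,0],0,1]]'; python3 -m creep '[[[0.01,0,0],0,1],[[0.02,0,0],0,1],[[0.02,0,0],0,1],[[0.02,0,0],0,1]]'
```

```text
clock: 2.9
eef_pos: [532.5, -271.5, 104.3]
tool_rot: [2.843, 1.571, -0.263]
force: [0.0, 0.9, 0.3]
width: -0.0
clock: 3.3
eef_pos: [532.4, -271.5, 102.3]
tool_rot: [-2.27, 1.571, 0.907]
force: [0.2, 0.6, 0.0]
width: -0.1
```

```bash
python3 -m creep '[[[0.01,0,0],0,1],[[0.02,0,0],0,1],[[0.02,0,0],0,1],[[0.02,0,0],0,1]]'; python3 -m creep '[[[0.01,0,0],0,1],[[0.02,0,0],0,1],[[0.02,0,0],0,1],[[0.02,0,0],0,1]]'
```

```text
clock: 3.7
eef_pos: [532.4, -271.5, 100.3]
tool_rot: [-0.974, 1.571, 2.203]
force: [-0.1, -0.3, 1.2]
width: -0.1
clock: 4.1
eef_pos: [532.4, -271.5, 98.3]
tool_rot: [-0.594, 1.571, 2.583]
force: [0.6, 0.9, 1.0]
width: -0.2
```

```bash
python3 -m creep '[[[0.01,0,0],0,1],[[0.02,0,0],0,1],[[0.02,0,0],0,1],[[0.02,0,0],0,1]]'; python3 - <<'E'
from h import *
print(readout.read_state()["force"])
E
```

```text
clock: 4.5
eef_pos: [532.5, -271.6, 96.6]
tool_rot: [2.756, 1.571, -0.349]
force: [-1.0, 1.3, 3.2]
width: -0.5
[-0.96256752  1.27266565  3.22300509]
```

```bash
python3 -m creep '[[[0.01,0,0],0,1],[[0.015,0,0],0,1],[[0.015,0,0],0,1],[[0.015,0,0],0,1]]'
```

```text
clock: 4.9
eef_pos: [532.5, -271.6, 95.3]
tool_rot: [2.922, 1.571, -0.184]
force: [-1.1, 0.9, 7.0]
width: 0.6
```

```bash
python3 -m creep '[[[-0.18,0,0],0,1],[[-0.18,0,-0.25],0,1],[[-0.18,0,-0.5],0,1],[[-0.14,0,-0.5],0,1],[[-0.11,0,-0.5],0,1],[[-0.08,0,-0.5],0,1],[[-0.06,0,-0.5],0,1],[[-0.04,0,-0.5],0,1],[[-0.04,0,-0.5],0,1],[[-0.04,0,-0.5],0,1]]';python3 -m creep '[[[0.01,0,0],0,1],[[0.02,0,0],0,1],[[0.02,0,0],0,1],[[0.02,0,0],0,1]]'
```

```text
clock: 5.9
eef_pos: [582.2, -269.8, 98.9]
tool_rot: [2.575, 1.571, -0.53]
force: [0.1, 0.1, 0.0]
width: 0.5
clock: 6.3
eef_pos: [582.6, -269.9, 97.1]
tool_rot: [2.559, 1.57, -0.547]
force: [-0.0, 0.3, 3.0]
width: -0.2
```

```bash
python3 -m creep '[[[-0.15,0,0],0,1],[[-0.15,0,0.13],0,1],[[-0.12,0,0.25],0,1],[[-0.08,0,0.25],0,1],[[-0.06,0,0.25],0,1],[[-0.04,0,0.25],0,1],[[-0.02,0,0.25],0,1],[[-0.02,0,0.25],0,1],[[-0.02,0,0.25],0,1]]';python3 -m creep '[[[0.01,0,0],0,1],[[0.02,0,0],0,1],[[0.02,0,0],0,1],[[0.02,0,0],0,1]]'
```

```text
clock: 7.2
eef_pos: [557.6, -270.5, 98.7]
tool_rot: [-1.949, 1.571, 1.229]
force: [0.2, 0.7, 0.1]
width: 0.1
clock: 7.6
eef_pos: [557.7, -270.7, 97.1]
tool_rot: [2.829, 1.57, -0.277]
force: [-0.4, -0.2, 2.0]
width: -0.4
```

```bash
python3 -m creep '[[[-0.2,0,0],0,1],[[-0.2,-0.49,0],0,1],[[-0.2,-0.98,0],0,1],[[-0.16,-0.98,0],0,1],[[-0.12,-0.98,0],0,1],[[-0.09,-0.98,0],0,1],[[-0.07,-0.98,0],0,1],[[-0.05,-0.98,0],0,1],[[-0.05,-0.98,0],0,1],[[-0.05,-0.98,0],0,1]]'; python3 -m creep '[[[0.01,0,0],0,1],[[0.02,0,0],0,1],[[0.02,0,0],0,1],[[0.02,0,0],0,1]]'
```

```text
clock: 8.6
eef_pos: [553.8, -173.3, 101.8]
tool_rot: [1.347, 1.571, -1.759]
force: [-0.2, 0.5, 0.1]
width: 0.2
clock: 9.0
eef_pos: [553.9, -172.6, 99.8]
tool_rot: [-2.261, 1.571, 0.917]
force: [0.1, -0.5, -0.0]
width: 0.0
```

No force at 99.8 in the middle of place 2, and a loose lid would stand at 102 or higher. So place 2 is home. Next is place 3.

```bash
python3 -m creep '[[[-0.17,0,0],0,1],[[-0.17,-0.49,0],0,1],[[-0.17,-0.98,0],0,1],[[-0.13,-0.98,0],0,1],[[-0.1,-0.98,0],0,1],[[-0.07,-0.98,0],0,1],[[-0.05,-0.98,0],0,1],[[-0.03,-0.98,0],0,1],[[-0.03,-0.98,0],0,1],[[-0.03,-0.98,0],0,1]]'
```

```text
clock: 10.0
eef_pos: [550.6, -75.8, 103.7]
tool_rot: [-2.83, 1.57, 0.345]
force: [-1.8, 1.5, 8.5]
width: 0.2
```

About 8.5 N at 103.7 puts the crown near 107.5, above anything home. I'll check for rocking near the edge.

```bash
python3 -m creep '[[[-0.1,0,0],0,1],[[-0.1,0,0.13],0,1],[[-0.08,0,0.25],0,1],[[-0.06,0,0.25],0,1],[[-0.04,0,0.25],0,1],[[-0.02,0,0.25],0,1],[[-0.01,0,0.25],0,1],[[0,0,0.25],0,1],[[0,0,0.25],0,1]]'; python3 - <<'E'
from h import *
cv2.imwrite("pics/s1.png",cams.get_image("scene")[130:300,120:330].repeat(3,0).repeat(3,1))
E
```

```text
clock: 10.9
eef_pos: [525.2, -76.0, 102.7]
tool_rot: [0.769, 1.57, -2.337]
force: [-1.8, -1.6, 2.8]
width: -0.1
```

View pics/s1.png

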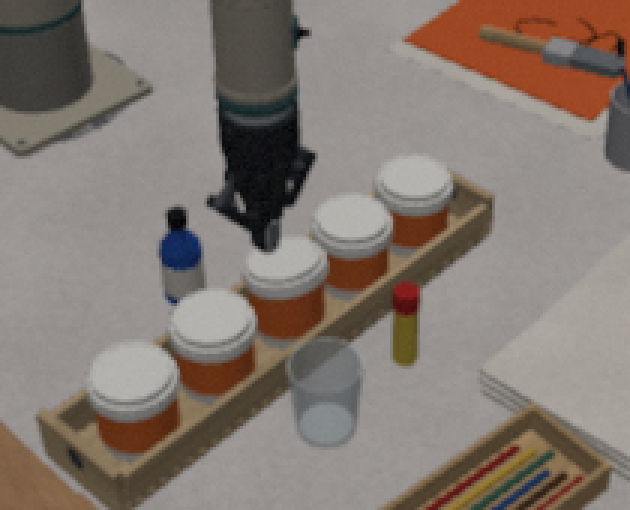

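Near the edge it's only 2.8 N, and 1 mm deeper than the middle press that gave 8.5 N. So it rocks, and the picture shows lid 3 at (287,265) with its far side raised. Place 3 is the loose one, and I'll press it in the middle.

```bash
python3 -m creep '[[[-0.12,-0.01,0],0,1],[[-0.12,-0.02,-0.12],0,1],[[-0.12,-0.02,-0.25],0,1],[[-0.08,-0.02,-0.25],0,1],[[-0.04,-0.02,-0.25],0,1],[[-0.02,-0.02,-0.25],0,1],[[0,-0.02,-0.25],0,1],[[0.01,-0.02,-0.25],0,1],[[0.02,-0.02,-0.25],0,1],[[0.03,-0.02,-0.25],0,1],[[0.03,-0.02,-0.25],0,1]]'; python3 -m creep '[[[0.01,0,0],0,1],[[0.02,0,0],0,1],[[0.03,0,0],0,1],[[0.04,0,0],0,1],[[0.04,0,0],0,1],[[0.04,0,0],0,1]]'
```

```text
clock: 12.05
eef_pos: [552.7, -72.2, 101.7]
tool_rot: [-3.105, 1.565, 0.073]
force: [0.4, 1.4, 13.0]
width: 0.0
clock: 12.65
eef_pos: [552.7, -72.2, 98.2]
tool_rot: [-3.104, 1.565, 0.074]
force: [1.6, 1.5, 16.6]
width: 0.1
```

```bash
python3 -m creep '[[[0.01,0,0],0,1],[[0.02,0,0],0,1],[[0.03,0,0],0,1],[[0.04,0,0],0,1],[[0.04,0,0],0,1],[[0.04,0,0],0,1]]';  python3 -m creep '[[[0.01,0,0],0,1],[[0.02,0,0],0,1],[[0.02,0,0],0,1],[[0.02,0,0],0,1]]'
```

```text
clock: 13.25
eef_pos: [552.7, -72.3, 94.2]
tool_rot: [-3.108, 1.565, 0.07]
force: [0.8, 0.7, 15.4]
width: -0.1
clock: 13.65
eef_pos: [552.7, -72.3, 93.3]
tool_rot: [-3.084, 1.564, 0.094]
force: [-1.7, 2.4, 25.2]
width: 0.2
```

```bash
python3 -m creep '[[[0.005,0,0],0,1],[[0.01,0,0],0,1],[[0.01,0,0],0,1],[[0.01,0,0],0,1]]'; python3 -m creep '[[[-0.05,0,0],0,1],[[-0.05,0,0],0,1],[[-0.05,0,0],0,1],[[-0.05,0,0],0,1]]';python3 -m creep '[[[-0.02,0,0],0,1],[[-0.02,0,0],0,1],[[-0.02,0,0],0,1],[[-0.02,0,0],0,1]]'
```

```text
clock: 14.05
eef_pos: [552.8, -72.2, 93.2]
tool_rot: [-3.07, 1.564, 0.108]
force: [-3.5, 3.1, 32.9]
width: 0.2
clock: 14.45
eef_pos: [552.6, -72.2, 95.8]
tool_rot: [-3.115, 1.565, 0.064]
force: [1.3, 0.7, 11.9]
width: -0.1
clock: 14.85
eef_pos: [552.5, -72.2, 97.3]
tool_rot: [-3.109, 1.565, 0.069]
force: [2.7, 2.4, 8.6]
width: 0.2
```

```bash
python3 -m creep '[[[-0.12,0,0],0,1],[[-0.12,0,0.13],0,1],[[-0.09,0,0.25],0,1],[[-0.06,0,0.25],0,1],[[-0.03,0,0.25],0,1],[[-0.01,0,0.25],0,1],[[0,0,0.25],0,1],[[0,0,0.25],0,1],[[0,0,0.25],0,1]]'
python3 -m creep '[[[-0.12,0,0],0,1],[[-0.12,0,-0.25],0,1],[[-0.09,0,-0.5],0,1],[[-0.06,0,-0.5],0,1],[[-0.03,0,-0.5],0,1],[[-0.01,0,-0.5],0,1],[[0,0,-0.5],0,1],[[0,0,-0.5],0,1],[[0,0,-0.5],0,1]]'
```

```text
clock: 15.75
eef_pos: [524.5, -73.8, 96.2]
tool_rot: [-0.119, 1.569, 3.059]
force: [-4.6, -0.2, 9.8]
width: 0.0
clock: 16.65
eef_pos: [576.6, -71.7, 97.3]
tool_rot: [-3.14, 1.567, 0.038]
force: [2.7, 0.6, 8.0]
width: 0.1
```

```bash
python3 -m creep '[[[-0.12,0,0],0,1],[[-0.12,-0.11,0.13],0,1],[[-0.09,-0.22,0.25],0,1],[[-0.06,-0.22,0.25],0,1],[[-0.03,-0.22,0.25],0,1],[[-0.01,-0.22,0.25],0,1],[[0,-0.22,0.25],0,1],[[0,-0.22,0.25],0,1],[[0,-0.22,0.25],0,1]]'
python3 -m creep '[[[-0.12,0,0],0,1],[[-0.12,0.22,0],0,1],[[-0.09,0.44,0],0,1],[[-0.06,0.44,0],0,1],[[-0.03,0.44,0],0,1],[[-0.01,0.44,0],0,1],[[0,0.44,0],0,1],[[0,0.44,0],0,1],[[0,0.44,0],0,1]]'
```

```text
clock: 17.55
eef_pos: [549.0, -50.9, 96.4]
tool_rot: [-0.46, 1.569, 2.718]
force: [-3.5, 3.2, 9.9]
width: -0.1
clock: 18.45
eef_pos: [551.7, -95.7, 96.9]
tool_rot: [2.292, 1.568, -0.813]
force: [-1.4, -4.3, 8.6]
width: 0.3
```

All four edges carry 8 to 10 N at the same height, so the lid is level and firm. I'll back off straight up and look.

```bash
python3 -m creep '[[[-0.3,0,0],0,1],[[-0.8,0,0],0,1],[[-1,0,0],0,1],[[-1,0,0],0,1],[[-1,0,0],0,1]]'; python3 -m creep '[[[0,0,0.5],0,1],[[0,0,1],0,1],[[0,0,1],0,1],[[0,0,1],0,1]]'; python3 - <<'E'
from h import *
cv2.imwrite("pics/s2.png",cams.get_image("scene")[130:300,120:330].repeat(3,0).repeat(3,1)); print(readout.read_state()["force"])
E
```

```text
clock: 18.95
eef_pos: [551.0, -93.4, 195.7]
tool_rot: [-1.637, 1.57, 1.543]
force: [-0.3, -0.0, -0.4]
width: 0.0
clock: 19.35
eef_pos: [449.3, -97.8, 194.7]
tool_rot: [-0.278, 1.568, 2.899]
force: [1.1, 0.4, 0.3]
width: -0.1
[ 0.64838646  0.10407028 -0.00913055]
```

View pics/s2.png

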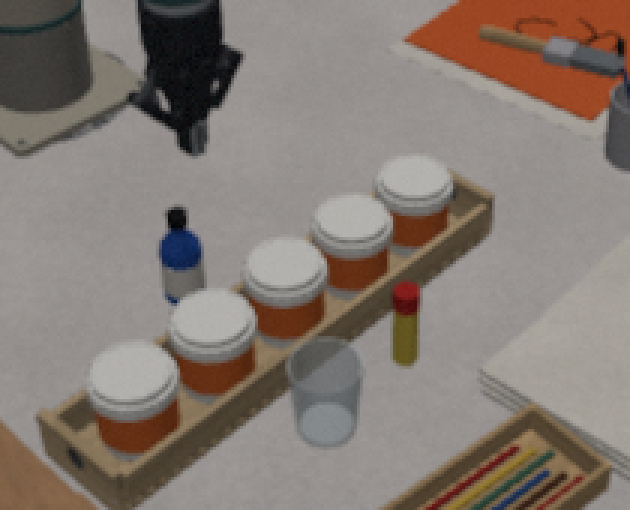

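Lid 3 at (285,268) now lies level like the others. The bottle, cup and glue stick haven't moved, and the gripper hangs clear at (193,140).

```bash
python3 -c "
from cell import order;print(order.finish_job())"
```

```text
the job is handed in; nothing more can be done
None
```

The loose lid was on place 3, the middle tub. It is now pressed home and level, and I handed the job in at about 19.5 s of the 51 s.

- **Finding it:** Place 1 had the same crown height, about 98 mm, at both edges and the middle, and took at most 7 N. Place 2 gave no force at 99.8 mm, where a loose lid would already have pushed back. Place 3's crown stood near 107.6 mm. It took 8.5 N in the middle but only 2.8 N near the edge, slightly deeper, so it rocked. I did not touch places 4 and 5.
- **Pressing it:** The lid sank at about 16 N, then stopped hard; I pressed to 33 N.
- **Last checks:** The crown is now at about 101 mm, 6.4 mm lower. Four edge presses, one on each side, gave 8–10 N at nearly the same height, with no rocking. After I backed off the force read about zero. The last picture shows the lid level, the bottle, cup and glue stick where they were, and the gripper clear.
- **Disagreements:** My rough hand-picked scene-view positions were up to 13 mm off the top-view ones. I used the top view and centred the final press to about 3 mm. The force reading also scattered by about 1 N, which left the first edge press on place 1 ambiguous; a press in its middle settled it.

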